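# Restart the pack tester through its flush shutter

## Task

Restart the battery pack tester on the bench: slide the flush, handleless shutter in its top fully open by pressing down on it and dragging it by friction, push the start button in the well below all the way down, then slide the shutter fully shut again the same way. Never push on the tester with more than 25 N, and leave the things standing around it alone.

Things in the scene. Friction and masses are not known exactly. Their poses are not given: they have to be found in the camera images.
- tester: Dark steel base plate of the tester, 190 (x) x 130 x 12 mm, fixed to the bench; origin: centre of its underside; x along the shutter's slide towards open, z up. On it stands the grey head, 146 (x) x 100 x 60 mm, its top nominally 80 mm above the bench. All x, y below are in this frame.
- head_level (a point): Point at x = y = 0, 80 mm up: where the middle of the head's top would be if level. The head is held at x = -73 mm and leans firmly by jack screws: its other end (x = +73 mm) is 3 mm lower to 9 mm higher than level. This lean does not show in the given poses; feel for it. A channel in the top, x = -53 to +53 mm, 62 mm wide, holds the shutter.
- shutter (a joint): Slide, m: 0 fully shut, 0.050 fully open (end stops), towards +x. Smooth aluminium leaf 56 (x) x 61 x 4 mm, flush with the head's top, no handle, no finger gap at its ends. Centre at x = -25 mm + joint value, y = 0. Stays where left; about 4 N moves it. Sprung: sinks 1 mm per 8 N pressed on it, at most 5 mm. Press it with 10 to 15 N to drag it; less may slip.
- start_button (a joint): Travel, m: 0 up, 0.006 all the way down (5 to 6 N, then a hard stop: ease on slowly); springs back. Black round cap, 28 mm across, at x = -28 mm, y = 0, its top 11 mm below the head's top. It stands in a well, x = -53 to -3 mm, 62 mm wide, floor 24 mm below the head's top, covered by the shut shutter, all uncovered by the fully open one.
- cell_pack: Bystander: battery pack of six round cells between black end plates, 72 x 48 x 73 mm, standing loose near the tester. Origin: centre of its underside.
- driver: Bystander: screwdriver lying loose on the bench. Origin on its underside.
- probe_block: Bystander: small turned steel probe with a round foot of 36 mm diameter, 46 mm tall, standing loose on the bench. Origin: centre of its underside.
Mind the look-alikes: they are no part of the job. What is shaped like the tester but orange or purple is not meant.

How it is judged:
By the outcome, as a careful person would: the job done as asked, in the order asked, and still so for the second after the job is handed in, with the robot touching nothing.
It also fails if it takes over 72 s, if anything falls off the work surface, if the arm or the gripper's body presses on something with over 40 N, if the wrist force passes 120 N, or if a joint passes its speed limit or range.

## Robot

A 7-joint arm with a two-finger parallel gripper is mounted at the origin on the work surface. World frame = base frame: x ahead of the robot, y to its left, z up, the work surface at z = 0. Lengths are in mm, angles in rad, forces in N, time in s.
With the tool pointing down it reaches from about 350 to 900 mm from the base axis. Payload 7.2 kg.
Tool frame: the origin (TCP) lies at the centre of the arm's flange, where the gripper is bolted on; the fingertips stand ctrl.nose_length ahead of it and the grasp point (between the pads) lies 163 mm ahead of it (ctrl.nose_length is the distance from the TCP to the fingertips, in mm); z points along the fingers, y is the line along which they close (so a half turn about z gives the same grasp; the last joint's range is limited). The gripper opens to 88 mm and grips with 3 to 60 N. Pads are 20 mm wide; open, the fingers measure 115 mm over their backs; the gripper's body (75 mm by 178 mm) begins 61 mm behind the grasp point.
Start: joints at [-1.184, 0.411, -0.013, 1.596, 0.006, 1.134, -0.082], TCP at [274.559, 561.462, 404.653] pointing down, gripper open.
Joint ranges: [-2.95, 2.95], [-0.29, 1.99], [-1.47, 1.44], [0.14, 2.54], [-1.03, 4.17], [0.13, 1.85], [-2.86, 2.86]. Speed limits (rad/s): [2.39, 2.39, 3.01, 3.01, 3.14, 3.14, 3.14].

## Interface

Orientations are given as [roll, pitch, yaw] about the fixed x, y, z axes, in that order (R = Rz(yaw) Ry(pitch) Rx(roll)).
In Python, from rig import ctrl, viewer, spotter gives the robot as it stands.
- The arm moves only by the tool drive_tool, never from a script. Its argument "series" is a list of rows, each an object with "xyz": the shift along the tool's x, y, z in mm, a list of three; "twist": the turn about the tool's z in rad; "hand": the opening, from 0 (shut) to 1 (fully open). In form: [{"xyz": [x, y, z], "twist": twist, "hand": hand}, ...]. A call has 1 to 20 rows; each row is the pose to reach, as a shift and turn from the pose commanded when the call began, along the tool's axes at that moment; what a row does not reach only later rows make up. A row lasts 1/12 s, in which the tool goes at most 41.7 mm and 7.16 degrees, less where a joint would pass 70% of its speed; a pose out of reach is approached as far as the arm can. A call with a gripper value outside its range is refused whole. The fingers move at their own pace and stop on an object; "force" is the grip in N (left out, the last holds). Time passes only in rows, so rows that repeat a pose let the fingers close. It gives the time, the measured TCP pose, the force, the opening and the grip force at its end, in the units of the state.
- ctrl.get_obs(): the state, without advancing time (a new reading comes with each control period).
- viewer.get_image(name): name is "scene" or "top"; returns a dict with "color" (400x640x3 uint8, red, green, blue), "K" (3x3 intrinsics, pixels), "dist_coeffs" ([k1, k2, p1, p2, k3] as OpenCV has them; the pictures are not rectified), "pose" (4x4, takes a point from camera to world coordinates). Camera axes: x right, y down, z forward; pixel columns grow to the right and rows downward; lengths in mm; the calibration is good to about 2 mm. A picture is of the moment at which its call begins. There is no depth.
- ctrl.finish_job(): hands the job in; it is judged then, once.
Trained networks look in a picture, given as the dict that the camera call returned (one of the last four; its "shot" number tells which), for a name from the list of things; names that differ only in an ending like _2 or _b are one class to them, and where a whole thing is asked for, a point or a joint stands for the part that bears it (a point fixed in the world has none). Each returns a list of dicts, best first, with "score" (0 to 1); they miss things now and then, are a little off and sometimes report something else, mostly with a low value. They report only what shows in the picture. A call takes as long as a camera call. They do not tell look-alikes from the thing itself.
- spotter.cut_out(picture, label): "region" (400x640 bool, what is visible of it) and "bbox" ([centre column, centre row, width, height] in pixels, round what is visible of it).
The state is a dict: "t": time; "joints": joint angles; "joint_velocities": joint speeds; "joint_efforts": joint torques, N m; "tcp_pos": TCP position; "tool_rot": TCP orientation; "force": force on the tool from outside, world axes, zero at the start; "moment": the same for the moment, N m; "finger_gap": opening from 0.0 (shut) to 1.0 (fully open); "finger_force": force on a finger pad.
Only numpy, scipy, OpenCV 4.12 (cv2) and the standard library are available. Lean on these libraries where they do the work, as an engineer would, in place of code of your own. Each camera call takes 0.05 s, during which the arm holds its last target. There are 200 camera calls.

## Working session

There is one attempt and no reset: what is moved stays moved. The work goes in short steps, Python scripts to look and compute and a tool call to move; the robot and the scene stay as the last step left them, time stands still between calls to the robot, and variables do not carry over. Pictures are saved under pics/ and viewed, at most 10 in all, crops included, and the job is handed in when it is done.

Besides the shell and the picture viewer there is one more tool, called after "Emit:" by a JSON object that holds its "fn" and its "kwargs", one argument or row to a line. drive_tool: Moves the arm, as the interface text tells. Its arguments: {"type":"object","properties":{"series":{"type":"array","items":{"type":"object","properties":{"xyz":{"type":"array","items":{"type":"number"}},"twist":{"type":"number"},"hand":{"type":"number"}}}},"force":{"type":"number"}},"required":["series"]}

```bash
mkdir -p pics; ls
cat > h.py <<'E'
from rig import ctrl, viewer, spotter
import numpy as np, cv2
def ray(p,uv):
    n=cv2.undistortPoints(np.array([[uv]],float),np.array(p["K"],float),np.array(p["dist_coeffs"],float))[0,0]
    T=np.array(p["pose"]);return T[:3,3],T[:3,:3]@np.array([n[0],n[1],1])
def at(p,uv,z):
    o,d=ray(p,uv);return o+d*(z-o[2])/d[2]
def proj(p,X):
    T=np.linalg.inv(np.array(p["pose"]));r=cv2.Rodrigues(T[:3,:3])[0]
    return cv2.projectPoints(np.array(X,float).reshape(-1,3),r,T[:3,3],np.array(p["K"],float),np.array(p["dist_coeffs"],float))[0][:,0]
E
python3 - <<'E'
from h import *
print(ctrl.nose_length, ctrl.get_obs())
for n in("scene","top"):
    p=viewer.get_image(n);cv2.imwrite(f"pics/{n}0.png",p["color"][:,:,::-1])
    print(n,np.array(p["pose"]).round(2).tolist())
    for l in("tester","shutter","cell_pack","driver","probe_block"):
        for r in spotter.cut_out(p,l)[:4]:
            b=r["bbox"];m=p["color"][r["region"]].mean(0).round()
            print(l,round(r["score"],2),np.round(b,1),m,at(p,b[:2],80 if l in("tester","shutter") else 20).round(0))
E
```

```text
pics
182.0 {'t': 0.0, 'joints': array([-1.18422028,  0.41189667, -0.01268129,  1.59702406,  0.00559468,
        1.13428933, -0.0821673 ]), 'joint_velocities': array([-0.00190603,  0.00071873,  0.00054475,  0.00030157,  0.00107284,
       -0.00012654,  0.00024379]), 'joint_efforts': array([ 3.26564241e-04, -5.87943971e+01,  6.41992483e-01, -2.91079223e+01,
       -5.37372613e-02,  1.83125742e-02,  1.53788387e-04]), 'tcp_pos': array([274.47990129, 561.27256919, 403.81920457]), 'tool_rot': array([-3.14001526e+00,  1.19391809e-04,  2.68684351e+00]), 'force': array([-0.64689341, -0.01189445, -0.30226616]), 'moment': array([ 0.0283887 , -0.06918902,  0.00033742]), 'finger_force': 0.0, 'finger_gap': 1.0003806453514874}
scene [[0.64, 0.53, -0.55, 1081.37], [0.77, -0.45, 0.45, -407.59], [-0.01, -0.72, -0.7, 819.67], [0.0, 0.0, 0.0, 1.0]]
tester 0.92 [301.8 171.9  86.3  63. ] [87. 47. 19.] [371. 105.  80.]
tester 0.78 [223.6 234.  102.1  84.7] [51. 32. 66.] [ 422. -138.   80.]
tester 0.72 [252.8 352.6 125.5  94.8] [97. 56. 26.] [ 685. -243.   80.]
tester 0.64 [401.  143.3  85.8  64.6] [83. 44.
[... 750 characters left out ...]
81.   86.9] [123.  96.  62.] [321. 135.  80.]
tester 0.78 [307.5 176.1  70.7  82.2] [82. 81. 82.] [570. 102.  80.]
shutter 0.93 [394.5 246.1  35.3  29. ] [133. 130. 131.] [ 389. -107.   80.]
shutter 0.9 [304.  157.8  27.2  27.8] [135. 133. 132.] [618. 110.  80.]
shutter 0.65 [287.1 266.7  35.3  30.2] [136. 132. 130.] [345. 156.  80.]
shutter 0.61 [178.9 237.2  24.5  26.7] [134. 131. 129.] [423. 423.  80.]
cell_pack 0.9 [353.7 147.6  23.4  36.1] [64. 64. 64.] [663. -23.  20.]
cell_pack 0.19 [303.8 157.9  30.8  27.8] [133. 131. 130.] [637. 112.  20.]
driver 0.81 [248.1 191.9  22.   74.1] [62. 60. 60.] [547. 261.  20.]
probe_block 0.72 [342.6 218.4  14.8  14.6] [101. 101. 101.] [470.  14.  20.]
```

Run:
```python
import cv2
a=cv2.imread("pics/top0.png")[100:290,210:460];b=cv2.imread("pics/scene0.png")[150:340,270:520]
cv2.imwrite("pics/c1.png",cv2.resize(a,None,fx=3.1,fy=3.1,interpolation=cv2.INTER_CUBIC))
cv2.imwrite("pics/c2.png",cv2.resize(b,None,fx=3.1,fy=3.1,interpolation=cv2.INTER_CUBIC))
```

```text
(no output)
```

View pics/c1.png

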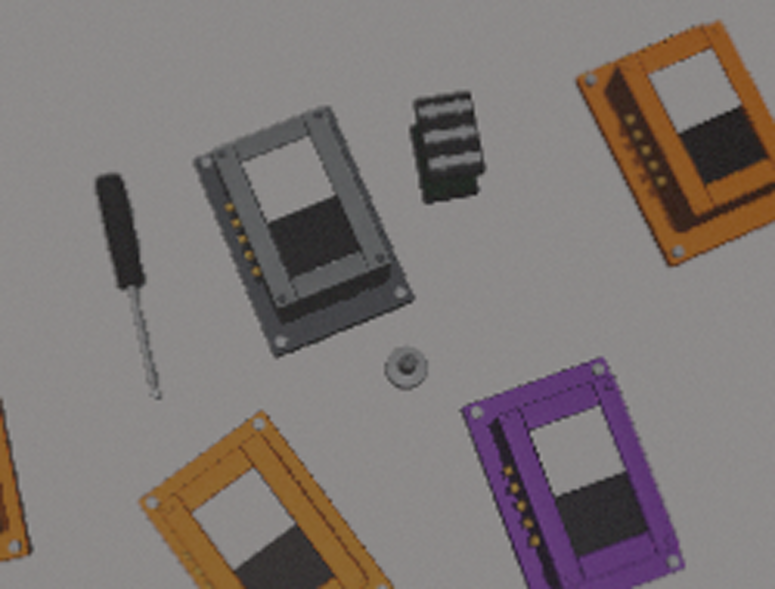

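View pics/c2.png

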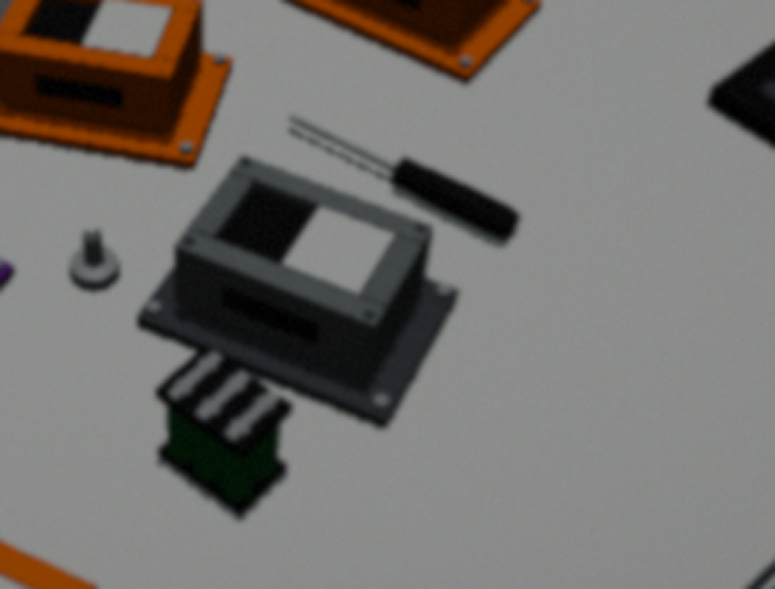

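The grey tester sits at crop-1 (300,225), i.e. top-view pixel (307,176). It is the only grey one. The others, at top-view pixels (396,259) purple and (431,148), (296,277), (179,237) orange, are look-alikes. The shut leaf is at the end away from the robot, so tester +x points towards the robot. Next I fit the pose.

Run:
```python
from h import *
from scipy.optimize import least_squares
ps={n:viewer.get_image(n) for n in("top","scene")}
# (cam, crop pixel, tester xyz)
C=[("top",(195,160),(-95,-65,12)),("top",(328,107),(-95,65,12)),("top",(413,298),(95,65,12)),("top",(277,355),(95,-65,12)),
("scene",(456,290),(-95,-65,12)),("scene",(385,425),(-95,65,12)),("scene",(140,320),(95,65,12)),
("top",(242,158),(-53,-31,80)),("top",(310,135),(-53,31,80)),
("scene",(395,238),(-53,-31,80)),("scene",(357,294),(-53,31,80))]
off={"top":(210,100),"scene":(270,150)}
def W(v,X):
    c,s=np.cos(v[2]),np.sin(v[2]);X=np.array(X,float);return X@np.array([[c,s,0],[-s,c,0],[0,0,1]])+[v[0],v[1],0]
best=None
# top-view handedness: try both y signs
for sg in(1,-1):
    def f(v):
        r=[]
        for n,uv,X in C:
            X=np.array(X,float)*[1,sg,1];r.append(proj(ps[n],W(v,X))[0]-(np.array(uv)/3.1+off[n]))
        return np.ravel(r)
    s=least_squares(f,[575,102,-2.766],loss="soft_l1");print(sg,s.x,s.cost,f(s.x).reshape(-1,2).round(1).tolist())
    if best is None or s.cost<best.cost:best=s
v=best.x
o=ctrl.get_obs();yaw=2.68684
t=W(v,[[-25,0,80]])[0];d=t[:2]-[274.559,561.462]
c,s=np.cos(yaw),np.sin(yaw)
print("leaf",t,"tool shift",d@[c,s],d@[s,-c],"twist",-(v[2]-yaw))
```

```text
1 [596.82455585 102.09349657  -2.7663042 ] 6.403659606870382 [[-0.7, -0.9], [0.7, -1.5], [1.1, -0.3], [-0.5, 0.0], [0.8, -0.1], [0.5, -1.1], [-2.1, -0.9], [0.0, 1.0], [0.6, -0.6], [-0.3, -1.3], [-0.1, 0.5]]
-1 [605.88181709  99.39828185   4.64153791] 398.75143966717746 [[2.2, -6.6], [-44.0, 57.2], [0.1, -1.1], [45.7, -66.3], [3.8, 5.9], [-12.2, -72.0], [-0.7, -0.9], [0.1, -1.2], [-23.4, 29.8], [1.6, 0.3], [-5.6, -34.8]]
leaf [620.08460413 111.25701958  80.        ] tool shift -508.1578224192603 -252.68180586876102 twist 5.453144201689676
```

Emit:
{"fn": "drive_tool", "kwargs": {
  "series": [
    {"xyz":[-15,-8,0],"twist":-0.05,"hand":0},
    {"xyz":[-50,-25,0],"twist":-0.15,"hand":0},
    {"xyz":[-86,-43,0],"twist":-0.25,"hand":0},
    {"xyz":[-122,-61,0],"twist":-0.35,"hand":0},
    {"xyz":[-158,-79,0],"twist":-0.45,"hand":0},
    {"xyz":[-194,-97,0],"twist":-0.55,"hand":0},
    {"xyz":[-230,-115,0],"twist":-0.65,"hand":0},
    {"xyz":[-266,-133,0],"twist":-0.75,"hand":0},
    {"xyz":[-302,-151,0],"twist":-0.83,"hand":0},
    {"xyz":[-338,-169,0],"twist":-0.83,"hand":0},
    {"xyz":[-374,-187,0],"twist":-0.83,"hand":0},
    {"xyz":[-410,-205,0],"twist":-0.83,"hand":0},
    {"xyz":[-446,-223,10],"twist":-0.83,"hand":0},
    {"xyz":[-480,-239,30],"twist":-0.83,"hand":0},
    {"xyz":[-500,-249,60],"twist":-0.83,"hand":0},
    {"xyz":[-508,-253,85],"twist":-0.83,"hand":0},
    {"xyz":[-508,-253,105],"twist":-0.83,"hand":0},
    {"xyz":[-508,-253,115],"twist":-0.83,"hand":0},
    {"xyz":[-508,-253,115],"twist":-0.83,"hand":0}
  ]
}}

```text
t: 2.28
tcp_pos: [619.0, 111.1, 287.2]
tool_rot: [3.141, -0.004, -2.766]
force: [-0.2, 0.2, 1.4]
finger_gap: 0.007
finger_force: 0.0
```

Run:
```python
from h import *
o=ctrl.get_obs();print(o["t"],o["tcp_pos"],o["tool_rot"],o["force"],o["finger_gap"])
p=viewer.get_image("scene");c=p["color"][130:280,300:480,::-1];cv2.imwrite("pics/s1.png",cv2.resize(c,None,fx=3.8,fy=3.8,interpolation=cv2.INTER_CUBIC))
```

```text
2.2833 [618.96410565 111.09810219 287.16326722] [ 3.14073627 -0.0042456  -2.76619264] [-0.21061723  0.22023295  1.38661631] 0.006605286740372943
```

View pics/s1.png

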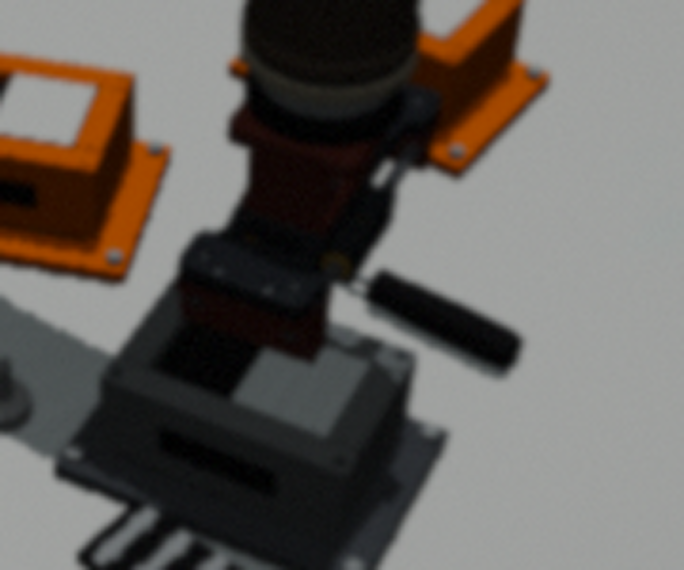

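Run:
```python
from h import *
p=viewer.get_image("scene");o=ctrl.get_obs();t=o["tcp_pos"]
for dz in(182,163,102,60,0): print(dz,((proj(p,t-[0,0,dz])[0]-[300,130])*3.8).round())
q=viewer.get_image("top");cv2.imwrite("pics/t1.png",cv2.resize(q["color"][110:230,240:400,::-1],None,fx=4,fy=4))
```

```text
182 [303. 345.]
163 [305. 319.]
102 [314. 233.]
60 [320. 169.]
0 [329.  71.]
```

View pics/t1.png

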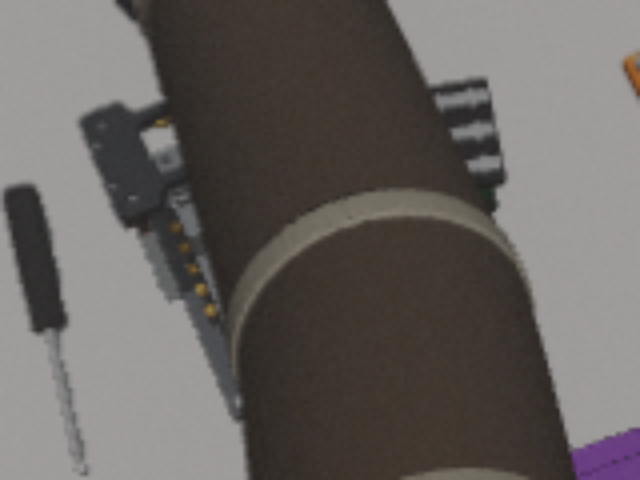

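Emit:
{"fn": "drive_tool", "kwargs": {
  "series": [
    {"xyz":[0,0,8],"twist":0,"hand":0},
    {"xyz":[0,0,15],"twist":0,"hand":0},
    {"xyz":[0,0,19],"twist":0,"hand":0},
    {"xyz":[0,0,19],"twist":0,"hand":0},
    {"xyz":[0,0,19],"twist":0,"hand":0}
  ]
}}

```text
t: 2.85
tcp_pos: [619.7, 111.1, 270.4]
tool_rot: [3.142, -0.001, -2.766]
force: [0.2, -0.4, 0.6]
finger_gap: 0.004
finger_force: 0.0
```

Emit:
{"fn": "drive_tool", "kwargs": {
  "series": [
    {"xyz":[0,0,2],"twist":0,"hand":0},
    {"xyz":[0,0,4],"twist":0,"hand":0},
    {"xyz":[0,0,5],"twist":0,"hand":0},
    {"xyz":[0,0,5],"twist":0,"hand":0}
  ]
}}

```text
t: 3.18
tcp_pos: [619.7, 111.0, 265.4]
tool_rot: [3.142, -0.0, -2.766]
force: [0.3, -0.1, 0.0]
finger_gap: 0.01
finger_force: 0.0
```

Emit:
{"fn": "drive_tool", "kwargs": {
  "series": [
    {"xyz":[0,0,0.5],"twist":0,"hand":0},
    {"xyz":[0,0,1],"twist":0,"hand":0},
    {"xyz":[0,0,1],"twist":0,"hand":0},
    {"xyz":[0,0,1],"twist":0,"hand":0}
  ]
}}

```text
t: 3.52
tcp_pos: [619.8, 111.0, 264.7]
tool_rot: [3.142, 0.0, -2.766]
force: [0.4, 0.9, 0.0]
finger_gap: 0.006
finger_force: 0.0
```

Emit:
{"fn": "drive_tool", "kwargs": {
  "series": [
    {"xyz":[0,0,0.5],"twist":0,"hand":0},
    {"xyz":[0,0,1],"twist":0,"hand":0},
    {"xyz":[0,0,1],"twist":0,"hand":0},
    {"xyz":[0,0,1],"twist":0,"hand":0}
  ]
}}

```text
t: 3.85
tcp_pos: [619.8, 111.0, 263.6]
tool_rot: [3.142, -0.0, -2.766]
force: [0.2, -0.2, 0.1]
finger_gap: 0.001
finger_force: 0.0
```

Emit:
{"fn": "drive_tool", "kwargs": {
  "series": [
    {"xyz":[0,0,0.5],"twist":0,"hand":0},
    {"xyz":[0,0,1],"twist":0,"hand":0},
    {"xyz":[0,0,1],"twist":0,"hand":0},
    {"xyz":[0,0,1],"twist":0,"hand":0}
  ]
}}

```text
t: 4.18
tcp_pos: [619.8, 111.0, 262.8]
tool_rot: [3.142, 0.0, -2.766]
force: [-0.9, -0.7, 1.2]
finger_gap: 0.006
finger_force: 0.9
```

Emit:
{"fn": "drive_tool", "kwargs": {
  "series": [
    {"xyz":[0,0,0.5],"twist":0,"hand":0},
    {"xyz":[0,0,1],"twist":0,"hand":0},
    {"xyz":[0,0,1],"twist":0,"hand":0},
    {"xyz":[0,0,1],"twist":0,"hand":0}
  ]
}}

```text
t: 4.52
tcp_pos: [619.8, 111.0, 262.2]
tool_rot: [3.142, 0.0, -2.766]
force: [-2.0, 0.2, 6.4]
finger_gap: 0.01
finger_force: 3.0
```

Emit:
{"fn": "drive_tool", "kwargs": {
  "series": [
    {"xyz":[0,0,0.5],"twist":0,"hand":0},
    {"xyz":[0,0,1.2],"twist":0,"hand":0},
    {"xyz":[0,0,1.2],"twist":0,"hand":0},
    {"xyz":[0,0,1.2],"twist":0,"hand":0}
  ]
}}

```text
t: 4.85
tcp_pos: [619.8, 111.0, 261.5]
tool_rot: [3.142, 0.001, -2.766]
force: [-3.7, -1.5, 10.9]
finger_gap: 0.007
finger_force: 5.3
```

Emit:
{"fn": "drive_tool", "kwargs": {
  "series": [
    {"xyz":[0,0,0.3],"twist":0,"hand":0},
    {"xyz":[1.5,0,0.3],"twist":0,"hand":0},
    {"xyz":[3,0,0.3],"twist":0,"hand":0},
    {"xyz":[4.5,0,0.3],"twist":0,"hand":0},
    {"xyz":[6,0,0.3],"twist":0,"hand":0},
    {"xyz":[7,0,0.3],"twist":0,"hand":0},
    {"xyz":[8,0,0.3],"twist":0,"hand":0},
    {"xyz":[8,0,0.3],"twist":0,"hand":0}
  ]
}}

```text
t: 5.52
tcp_pos: [613.9, 108.8, 262.0]
tool_rot: [-3.141, 0.006, -2.766]
force: [3.7, 1.9, 7.6]
finger_gap: 0.007
finger_force: 3.7
```

Emit:
{"fn": "drive_tool", "kwargs": {
  "series": [
    {"xyz":[0,0,0.4],"twist":0,"hand":0},
    {"xyz":[0,0,0.8],"twist":0,"hand":0},
    {"xyz":[1.5,0,0.8],"twist":0,"hand":0},
    {"xyz":[3,0,0.8],"twist":0,"hand":0},
    {"xyz":[4.5,0,0.8],"twist":0,"hand":0},
    {"xyz":[6,0,0.8],"twist":0,"hand":0},
    {"xyz":[7,0,0.8],"twist":0,"hand":0},
    {"xyz":[8,0,0.8],"twist":0,"hand":0},
    {"xyz":[8,0,0.8],"twist":0,"hand":0}
  ]
}}

```text
t: 6.27
tcp_pos: [606.8, 106.0, 261.7]
tool_rot: [-3.141, 0.008, -2.766]
force: [3.2, 2.1, 10.6]
finger_gap: 0.01
finger_force: 5.1
```

Run:
```python
from h import *
for n in("scene","top"):
    p=viewer.get_image(n)
    for r in spotter.cut_out(p,"shutter"): print(n,round(r["score"],2),np.round(r["bbox"],1))
    if n=="scene": cv2.imwrite("pics/s2.png",cv2.resize(p["color"][170:290,320:480,::-1],None,fx=4,fy=4,interpolation=cv2.INTER_CUBIC))
```

```text
scene 0.98 [262.  351.6  47.2  40.9]
scene 0.83 [226.4 220.4  36.9  27.1]
scene 0.76 [373.1 233.6  32.7  23.6]
scene 0.61 [415.4 127.2  20.9  18.6]
top 0.89 [178.1 236.1  28.5  23.2]
top 0.8 [283.1 267.4  24.3  32.2]
top 0.78 [433.8 130.3  26.3  24.6]
```

View pics/s2.png

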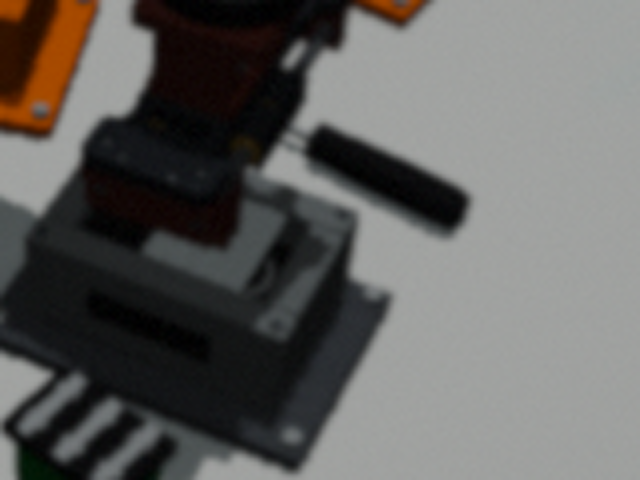

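The picture shows the gap behind the leaf at crop (270,270): the leaf is being dragged along and the force stays nearly level.

Emit:
{"fn": "drive_tool", "kwargs": {
  "series": [
    {"xyz":[1,0,0.2],"twist":0,"hand":0},
    {"xyz":[2.5,0,0.2],"twist":0,"hand":0},
    {"xyz":[4,0,0.2],"twist":0,"hand":0},
    {"xyz":[5.5,0,0.2],"twist":0,"hand":0},
    {"xyz":[7,0,0.2],"twist":0,"hand":0},
    {"xyz":[8.5,0,0.2],"twist":0,"hand":0},
    {"xyz":[10,0,0.2],"twist":0,"hand":0},
    {"xyz":[11.5,0,0.2],"twist":0,"hand":0},
    {"xyz":[13,0,0.2],"twist":0,"hand":0},
    {"xyz":[14,0,0.2],"twist":0,"hand":0},
    {"xyz":[15,0,0.2],"twist":0,"hand":0},
    {"xyz":[15,0,0.2],"twist":0,"hand":0}
  ]
}}

```text
t: 7.47
tcp_pos: [593.0, 100.6, 261.7]
tool_rot: [-3.141, 0.008, -2.766]
force: [2.5, 1.1, 11.3]
finger_gap: 0.002
finger_force: 5.7
```

Emit:
{"fn": "drive_tool", "kwargs": {
  "series": [
    {"xyz":[1,0,0],"twist":0,"hand":0},
    {"xyz":[2.5,0,0],"twist":0,"hand":0},
    {"xyz":[4,0,0],"twist":0,"hand":0},
    {"xyz":[5.5,0,0],"twist":0,"hand":0},
    {"xyz":[7,0,0],"twist":0,"hand":0},
    {"xyz":[8.5,0,0],"twist":0,"hand":0},
    {"xyz":[10,0,0],"twist":0,"hand":0},
    {"xyz":[11.5,0,0],"twist":0,"hand":0},
    {"xyz":[13,0,0],"twist":0,"hand":0},
    {"xyz":[14,0,0],"twist":0,"hand":0},
    {"xyz":[15,0,0],"twist":0,"hand":0},
    {"xyz":[15,0,0],"twist":0,"hand":0}
  ]
}}

```text
t: 8.47
tcp_pos: [579.1, 95.1, 261.8]
tool_rot: [-3.141, 0.008, -2.766]
force: [3.8, 1.6, 12.2]
finger_gap: 0.003
finger_force: 6.1
```

Emit:
{"fn": "drive_tool", "kwargs": {
  "series": [
    {"xyz":[1,0,0],"twist":0,"hand":0},
    {"xyz":[2,0,0],"twist":0,"hand":0},
    {"xyz":[3,0,0],"twist":0,"hand":0},
    {"xyz":[4,0,0],"twist":0,"hand":0},
    {"xyz":[5,0,0],"twist":0,"hand":0},
    {"xyz":[6,0,0],"twist":0,"hand":0},
    {"xyz":[6,0,0],"twist":0,"hand":0}
  ]
}}

```text
t: 9.05
tcp_pos: [573.6, 93.0, 261.8]
tool_rot: [-3.141, 0.008, -2.766]
force: [2.7, 2.0, 12.6]
finger_gap: 0.002
finger_force: 6.3
```

Emit:
{"fn": "drive_tool", "kwargs": {
  "series": [
    {"xyz":[0.7,0,0],"twist":0,"hand":0},
    {"xyz":[1.4,0,0],"twist":0,"hand":0},
    {"xyz":[2,0,0],"twist":0,"hand":0},
    {"xyz":[2,0,0],"twist":0,"hand":0}
  ]
}}

```text
t: 9.38
tcp_pos: [571.9, 92.3, 261.9]
tool_rot: [-3.141, 0.009, -2.766]
force: [3.9, 2.9, 12.6]
finger_gap: 0.001
finger_force: 6.1
```

Emit:
{"fn": "drive_tool", "kwargs": {
  "series": [
    {"xyz":[0.7,0,0],"twist":0,"hand":0},
    {"xyz":[1.4,0,0],"twist":0,"hand":0},
    {"xyz":[2,0,0],"twist":0,"hand":0},
    {"xyz":[2,0,0],"twist":0,"hand":0}
  ]
}}

```text
t: 9.72
tcp_pos: [570.8, 92.0, 262.2]
tool_rot: [-3.141, 0.012, -2.766]
force: [8.0, 3.5, 11.3]
finger_gap: 0.006
finger_force: 5.1
```

Emit:
{"fn": "drive_tool", "kwargs": {
  "series": [
    {"xyz":[0.7,0,0],"twist":0,"hand":0},
    {"xyz":[1.4,0,0],"twist":0,"hand":0},
    {"xyz":[2,0,0],"twist":0,"hand":0},
    {"xyz":[2,0,0],"twist":0,"hand":0}
  ]
}}

```text
t: 10.05
tcp_pos: [569.0, 91.2, 262.1]
tool_rot: [-3.141, 0.012, -2.766]
force: [7.2, 3.2, 11.4]
finger_gap: 0.002
finger_force: 5.2
```

Emit:
{"fn": "drive_tool", "kwargs": {
  "series": [
    {"xyz":[0,0,-5],"twist":0,"hand":0},
    {"xyz":[0,0,-15],"twist":0,"hand":0},
    {"xyz":[0,0,-25],"twist":0,"hand":0},
    {"xyz":[-15,0,-28],"twist":0,"hand":0},
    {"xyz":[-35,0,-28],"twist":0,"hand":0},
    {"xyz":[-52,0,-28],"twist":0,"hand":0},
    {"xyz":[-61,0,-28],"twist":0,"hand":0},
    {"xyz":[-61,0,-28],"twist":0,"hand":0},
    {"xyz":[-61,0,-28],"twist":0,"hand":0}
  ]
}}

```text
t: 10.8
tcp_pos: [622.1, 111.9, 286.8]
tool_rot: [3.142, -0.001, -2.766]
force: [0.5, -0.1, -0.0]
finger_gap: 0.005
finger_force: 0.0
```

Run:
```python
from h import *
p=viewer.get_image("scene")
for r in spotter.cut_out(p,"shutter"): print(round(r["score"],2),np.round(r["bbox"],1))
cv2.imwrite("pics/s3.png",cv2.resize(p["color"][170:290,310:470,::-1],None,fx=4,fy=4,interpolation=cv2.INTER_CUBIC))
```

```text
0.94 [309.9 161.2  29.5  15. ]
0.84 [263.1 351.6  46.5  41.1]
0.8 [357.1 226.2  29.6  19.9]
0.67 [228.4 218.9  31.7  28.4]
0.45 [419.7 130.7   9.6  18.5]
```

View pics/s3.png

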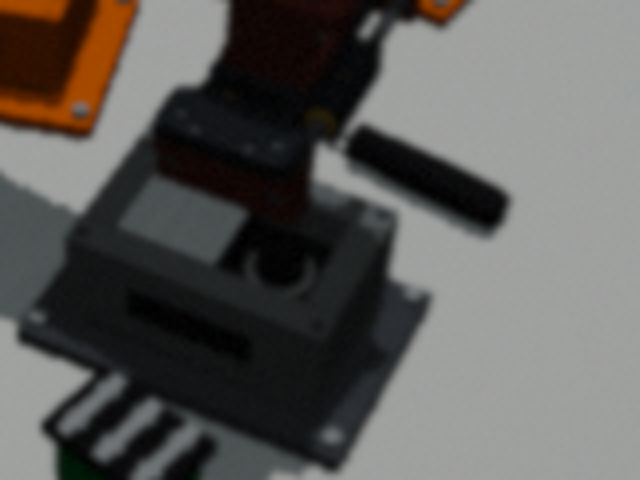

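The shutter is at the open end, and the black button is uncovered at crop (280,260). The fingers are lined up with the button, so I lower them into the well.

Emit:
{"fn": "drive_tool", "kwargs": {
  "series": [
    {"xyz":[0,0,8],"twist":0,"hand":0},
    {"xyz":[0,0,18],"twist":0,"hand":0},
    {"xyz":[0,0,26],"twist":0,"hand":0},
    {"xyz":[0,0,31],"twist":0,"hand":0},
    {"xyz":[0,0,33],"twist":0,"hand":0},
    {"xyz":[0,0,33],"twist":0,"hand":0},
    {"xyz":[0,0,33],"twist":0,"hand":0}
  ]
}}

```text
t: 11.48
tcp_pos: [622.6, 112.1, 254.0]
tool_rot: [3.142, -0.0, -2.766]
force: [-0.2, 0.3, 0.5]
finger_gap: 0.004
finger_force: 0.0
```

Emit:
{"fn": "drive_tool", "kwargs": {
  "series": [
    {"xyz":[0,0,0.5],"twist":0,"hand":0},
    {"xyz":[0,0,1],"twist":0,"hand":0},
    {"xyz":[0,0,1.5],"twist":0,"hand":0},
    {"xyz":[0,0,2],"twist":0,"hand":0},
    {"xyz":[0,0,2.5],"twist":0,"hand":0},
    {"xyz":[0,0,3],"twist":0,"hand":0},
    {"xyz":[0,0,3],"twist":0,"hand":0}
  ]
}}

```text
t: 12.07
tcp_pos: [622.7, 112.1, 251.3]
tool_rot: [-3.142, 0.0, -2.766]
force: [0.4, 1.1, 1.4]
finger_gap: 0.008
finger_force: 0.9
```

Emit:
{"fn": "drive_tool", "kwargs": {
  "series": [
    {"xyz":[0,0,0.6],"twist":0,"hand":0},
    {"xyz":[0,0,1.2],"twist":0,"hand":0},
    {"xyz":[0,0,1.8],"twist":0,"hand":0},
    {"xyz":[0,0,2.4],"twist":0,"hand":0},
    {"xyz":[0,0,3],"twist":0,"hand":0},
    {"xyz":[0,0,3.6],"twist":0,"hand":0},
    {"xyz":[0,0,4],"twist":0,"hand":0},
    {"xyz":[0,0,4],"twist":0,"hand":0}
  ]
}}

```text
t: 12.73
tcp_pos: [622.7, 112.2, 247.2]
tool_rot: [-3.142, 0.0, -2.766]
force: [-0.2, 0.5, 4.2]
finger_gap: 0.001
finger_force: 2.3
```

Emit:
{"fn": "drive_tool", "kwargs": {
  "series": [
    {"xyz":[0,0,0.3],"twist":0,"hand":0},
    {"xyz":[0,0,0.6],"twist":0,"hand":0},
    {"xyz":[0,0,1],"twist":0,"hand":0},
    {"xyz":[0,0,1],"twist":0,"hand":0},
    {"xyz":[0,0,1],"twist":0,"hand":0}
  ]
}}

```text
t: 13.15
tcp_pos: [622.6, 112.2, 246.2]
tool_rot: [3.142, 0.0, -2.766]
force: [-0.9, 0.1, 5.7]
finger_gap: 0.009
finger_force: 2.6
```

Emit:
{"fn": "drive_tool", "kwargs": {
  "series": [
    {"xyz":[0,0,0.3],"twist":0,"hand":0},
    {"xyz":[0,0,0.6],"twist":0,"hand":0},
    {"xyz":[0,0,0.6],"twist":0,"hand":0},
    {"xyz":[0,0,0.6],"twist":0,"hand":0}
  ]
}}

```text
t: 13.48
tcp_pos: [622.6, 112.1, 246.0]
tool_rot: [3.142, 0.0, -2.766]
force: [-1.8, -0.6, 7.8]
finger_gap: 0.009
finger_force: 3.8
```

Emit:
{"fn": "drive_tool", "kwargs": {
  "series": [
    {"xyz":[0,0,0.2],"twist":0,"hand":0},
    {"xyz":[0,0,0.4],"twist":0,"hand":0},
    {"xyz":[0,0,0.4],"twist":0,"hand":0},
    {"xyz":[0,0,0.4],"twist":0,"hand":0}
  ]
}}

```text
t: 13.82
tcp_pos: [622.6, 112.1, 245.9]
tool_rot: [3.142, 0.0, -2.766]
force: [-2.4, -0.4, 8.5]
finger_gap: 0.006
finger_force: 5.1
```

Emit:
{"fn": "drive_tool", "kwargs": {
  "series": [
    {"xyz":[0,0,0.3],"twist":0,"hand":0},
    {"xyz":[0,0,0.7],"twist":0,"hand":0},
    {"xyz":[0,0,0.7],"twist":0,"hand":0},
    {"xyz":[0,0,0.7],"twist":0,"hand":0}
  ]
}}

```text
t: 14.15
tcp_pos: [622.6, 112.1, 245.8]
tool_rot: [3.142, 0.001, -2.766]
force: [-4.4, -1.4, 14.9]
finger_gap: 0.001
finger_force: 7.4
```

Emit:
{"fn": "drive_tool", "kwargs": {
  "series": [
    {"xyz":[0,0,0.3],"twist":0,"hand":0},
    {"xyz":[0,0,0.6],"twist":0,"hand":0},
    {"xyz":[0,0,0.6],"twist":0,"hand":0},
    {"xyz":[0,0,0.6],"twist":0,"hand":0}
  ]
}}

```text
t: 14.48
tcp_pos: [622.6, 112.1, 245.7]
tool_rot: [3.142, 0.001, -2.766]
force: [-6.0, -2.1, 18.4]
finger_gap: 0.011
finger_force: 9.4
```

Emit:
{"fn": "drive_tool", "kwargs": {
  "series": [
    {"xyz":[0,0,-3],"twist":0,"hand":0},
    {"xyz":[0,0,-12],"twist":0,"hand":0},
    {"xyz":[0,0,-25],"twist":0,"hand":0},
    {"xyz":[0,0,-38],"twist":0,"hand":0},
    {"xyz":[5,0,-43],"twist":0,"hand":0},
    {"xyz":[20,0,-43],"twist":0,"hand":0},
    {"xyz":[38,0,-43],"twist":0,"hand":0},
    {"xyz":[50,0,-43],"twist":0,"hand":0},
    {"xyz":[53,0,-40],"twist":0,"hand":0},
    {"xyz":[53,0,-32],"twist":0,"hand":0},
    {"xyz":[53,0,-26],"twist":0,"hand":0},
    {"xyz":[53,0,-22.5],"twist":0,"hand":0},
    {"xyz":[53,0,-20.5],"twist":0,"hand":0},
    {"xyz":[53,0,-20.5],"twist":0,"hand":0},
    {"xyz":[53,0,-20.5],"twist":0,"hand":0}
  ]
}}

```text
t: 15.73
tcp_pos: [573.5, 92.9, 264.0]
tool_rot: [3.141, -0.0, -2.766]
force: [0.8, 0.5, 0.7]
finger_gap: 0.008
finger_force: 0.0
```

Emit:
{"fn": "drive_tool", "kwargs": {
  "series": [
    {"xyz":[0,0,0.5],"twist":0,"hand":0},
    {"xyz":[0,0,1],"twist":0,"hand":0},
    {"xyz":[0,0,1.5],"twist":0,"hand":0},
    {"xyz":[0,0,1.5],"twist":0,"hand":0},
    {"xyz":[0,0,1.5],"twist":0,"hand":0}
  ]
}}

```text
t: 16.15
tcp_pos: [573.4, 92.7, 263.2]
tool_rot: [-3.142, 0.001, -2.766]
force: [0.4, -0.8, 2.9]
finger_gap: 0.005
finger_force: 1.4
```

Emit:
{"fn": "drive_tool", "kwargs": {
  "series": [
    {"xyz":[0,0,0.6],"twist":0,"hand":0},
    {"xyz":[0,0,1.2],"twist":0,"hand":0},
    {"xyz":[0,0,1.8],"twist":0,"hand":0},
    {"xyz":[0,0,1.8],"twist":0,"hand":0},
    {"xyz":[0,0,1.8],"twist":0,"hand":0}
  ]
}}

```text
t: 16.57
tcp_pos: [573.4, 92.7, 262.1]
tool_rot: [-3.142, 0.001, -2.766]
force: [-2.9, -0.2, 10.3]
finger_gap: 0.005
finger_force: 5.4
```

Emit:
{"fn": "drive_tool", "kwargs": {
  "series": [
    {"xyz":[-1,0,0],"twist":0,"hand":0},
    {"xyz":[-2,0,0],"twist":0,"hand":0},
    {"xyz":[-3.5,0,0],"twist":0,"hand":0},
    {"xyz":[-5,0,0],"twist":0,"hand":0},
    {"xyz":[-6.5,0,0],"twist":0,"hand":0},
    {"xyz":[-8,0,0],"twist":0,"hand":0},
    {"xyz":[-8,0,0],"twist":0,"hand":0}
  ]
}}

```text
t: 17.15
tcp_pos: [580.8, 95.6, 262.0]
tool_rot: [-3.142, 0.0, -2.766]
force: [-2.6, -0.6, 10.8]
finger_gap: 0.007
finger_force: 5.4
```

Emit:
{"fn": "drive_tool", "kwargs": {
  "series": [
    {"xyz":[-1,0,0.2],"twist":0,"hand":0},
    {"xyz":[-2.5,0,0.4],"twist":0,"hand":0},
    {"xyz":[-4,0,0.4],"twist":0,"hand":0},
    {"xyz":[-5.5,0,0.4],"twist":0,"hand":0},
    {"xyz":[-7,0,0.4],"twist":0,"hand":0},
    {"xyz":[-8.5,0,0.4],"twist":0,"hand":0},
    {"xyz":[-10,0,0.4],"twist":0,"hand":0},
    {"xyz":[-11.5,0,0.4],"twist":0,"hand":0},
    {"xyz":[-13,0,0.4],"twist":0,"hand":0},
    {"xyz":[-14.5,0,0.4],"twist":0,"hand":0},
    {"xyz":[-16,0,0.4],"twist":0,"hand":0},
    {"xyz":[-16,0,0.4],"twist":0,"hand":0}
  ]
}}

```text
t: 18.15
tcp_pos: [595.8, 101.5, 261.8]
tool_rot: [-3.142, 0.001, -2.766]
force: [-2.5, -1.1, 11.6]
finger_gap: 0.006
finger_force: 5.6
```

Emit:
{"fn": "drive_tool", "kwargs": {
  "series": [
    {"xyz":[-1,0,0.2],"twist":0,"hand":0},
    {"xyz":[-2.5,0,0.2],"twist":0,"hand":0},
    {"xyz":[-4,0,0.2],"twist":0,"hand":0},
    {"xyz":[-5.5,0,0.2],"twist":0,"hand":0},
    {"xyz":[-7,0,0.2],"twist":0,"hand":0},
    {"xyz":[-8.5,0,0.2],"twist":0,"hand":0},
    {"xyz":[-10,0,0.2],"twist":0,"hand":0},
    {"xyz":[-11.5,0,0.2],"twist":0,"hand":0},
    {"xyz":[-13,0,0.2],"twist":0,"hand":0},
    {"xyz":[-14.5,0,0.2],"twist":0,"hand":0},
    {"xyz":[-16,0,0.2],"twist":0,"hand":0},
    {"xyz":[-16,0,0.2],"twist":0,"hand":0}
  ]
}}

```text
t: 19.15
tcp_pos: [610.7, 107.3, 261.6]
tool_rot: [-3.142, 0.001, -2.766]
force: [-2.8, -0.9, 11.4]
finger_gap: 0.009
finger_force: 5.6
```

Emit:
{"fn": "drive_tool", "kwargs": {
  "series": [
    {"xyz":[-1,0,0.1],"twist":0,"hand":0},
    {"xyz":[-2.5,0,0.2],"twist":0,"hand":0},
    {"xyz":[-4,0,0.2],"twist":0,"hand":0},
    {"xyz":[-5.5,0,0.2],"twist":0,"hand":0},
    {"xyz":[-7,0,0.2],"twist":0,"hand":0},
    {"xyz":[-8,0,0.2],"twist":0,"hand":0},
    {"xyz":[-9,0,0.2],"twist":0,"hand":0},
    {"xyz":[-9,0,0.2],"twist":0,"hand":0}
  ]
}}

```text
t: 19.82
tcp_pos: [619.0, 110.6, 261.4]
tool_rot: [-3.141, 0.001, -2.766]
force: [-2.9, -0.3, 11.4]
finger_gap: 0.005
finger_force: 5.7
```

Emit:
{"fn": "drive_tool", "kwargs": {
  "series": [
    {"xyz":[-0.7,0,0],"twist":0,"hand":0},
    {"xyz":[-1.4,0,0],"twist":0,"hand":0},
    {"xyz":[-2,0,0],"twist":0,"hand":0},
    {"xyz":[-2,0,0],"twist":0,"hand":0}
  ]
}}

```text
t: 20.15
tcp_pos: [620.4, 111.1, 261.3]
tool_rot: [3.142, -0.001, -2.767]
force: [-5.3, -0.9, 12.1]
finger_gap: 0.004
finger_force: 6.3
```

Emit:
{"fn": "drive_tool", "kwargs": {
  "series": [
    {"xyz":[-0.7,0,0],"twist":0,"hand":0},
    {"xyz":[-1.4,0,0],"twist":0,"hand":0},
    {"xyz":[-2,0,0],"twist":0,"hand":0},
    {"xyz":[-2,0,0],"twist":0,"hand":0}
  ]
}}

```text
t: 20.48
tcp_pos: [621.2, 111.4, 260.9]
tool_rot: [3.141, -0.005, -2.767]
force: [-10.2, -3.4, 15.5]
finger_gap: 0.007
finger_force: 7.7
```

Emit:
{"fn": "drive_tool", "kwargs": {
  "series": [
    {"xyz":[0,0,-4],"twist":0,"hand":0},
    {"xyz":[0,0,-15],"twist":0,"hand":0},
    {"xyz":[0,0,-40],"twist":0,"hand":0},
    {"xyz":[0,0,-75],"twist":0,"hand":0},
    {"xyz":[0,0,-110],"twist":0,"hand":0},
    {"xyz":[-30,0,-140],"twist":0,"hand":0},
    {"xyz":[-30,35,-145],"twist":0,"hand":0},
    {"xyz":[-30,75,-145],"twist":0,"hand":0},
    {"xyz":[-30,115,-145],"twist":0,"hand":0},
    {"xyz":[-30,155,-145],"twist":0,"hand":0},
    {"xyz":[-30,195,-145],"twist":0,"hand":0},
    {"xyz":[-30,225,-145],"twist":0,"hand":0},
    {"xyz":[-30,240,-145],"twist":0,"hand":0},
    {"xyz":[-30,240,-145],"twist":0,"hand":0},
    {"xyz":[-30,240,-145],"twist":0,"hand":0}
  ]
}}

```text
t: 21.73
tcp_pos: [562.7, 346.3, 405.3]
tool_rot: [-3.141, 0.0, -2.765]
force: [0.1, -1.0, -0.5]
finger_gap: 0.005
finger_force: 0.0
```

Run:
```python
from h import *
p=viewer.get_image("scene");q=viewer.get_image("top")
for x in(p,q):
  for r in spotter.cut_out(x,"shutter")[:5]: print(round(r["score"],2),np.round(r["bbox"],1))
a=cv2.resize(p["color"][150:290,310:470,::-1],(400,350),interpolation=cv2.INTER_CUBIC);b=cv2.resize(q["color"][110:230,240:377,::-1],(400,350),interpolation=cv2.INTER_CUBIC)
cv2.imwrite("pics/f.png",np.hstack([a,b]))
```

```text
0.76 [264.  350.9  43.2  38.9]
0.74 [310.6 161.3  30.9  16.5]
0.65 [226.6 220.5  40.2  30. ]
0.64 [415.4 130.2  23.7  14.4]
0.57 [381.5 230.9  32.3  28.9]
0.77 [288.8 267.9  23.6  28.3]
0.77 [434.  131.3  29.   23. ]
0.66 [304.5 157.5  30.3  27.4]
0.64 [395.5 246.8  31.2  31.8]
0.5 [168.6 244.6   3.9  13.4]
```

View pics/f.png

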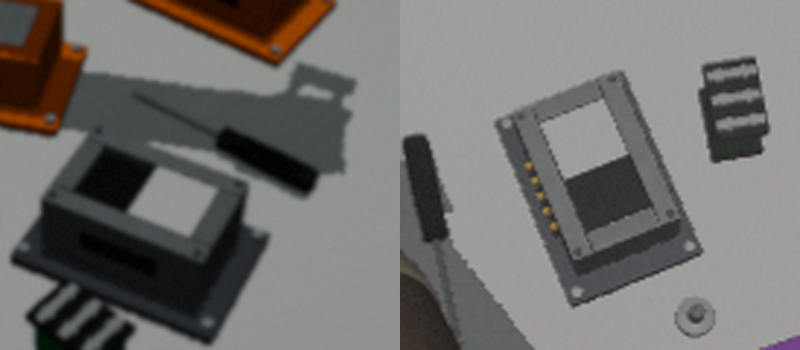

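Both views show the leaf back at the shut end with no gap, at left crop (175,203) and right crop (585,138). The cell pack, driver and probe are where they were, so I hand in.

```bash
python3 -c "
from rig import ctrl
print(ctrl.finish_job())"
```

```text
the job is handed in; nothing more can be done
None
```

The job is handed in, verdict not reported: shutter dragged open to its stop, button pressed to its hard stop (about 19 N, the highest reading at the end of any move), shutter dragged shut again, and the bystanders untouched.

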